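# Move the charged battery from the charger to the work lamp

## Task

Move the charged battery from the charger to the work lamp: press the charger's red catch so that the battery is pushed loose, draw it off the rails, then slide it fully home into the lamp's rails until the lamp's catch has sprung up again behind it, and let go. Be gentle: neither drag the battery against a closed catch nor ram it into the lamp, and leave the other things on the bench alone.

Things in the scene. Friction and masses are not known exactly. Their poses are not given: they have to be found in the camera images.
- battery_centre (a point): Centre of the tool battery, grey with an orange band, 80 long (x) x 60 wide (y) x 60 high, 0.36 kg; underside 30 below. Its upper 42 is the full block (grip it across the 60); below are a neck 38 wide, 10 high, and a T-foot 56 wide, 8 thick; both span x -6 to +40. x points to the end that enters the rails first, z up. It starts seated in the charger.
- charger: Charger fixed to the bench: black base 215 x 90, grey housing 64 high from x 55 on. Origin on the bench below the centre of the seated battery; x along the rails in the direction of insertion, z up. A brass sprung plunger leans on the seated battery (7 N); once the catch is pressed it pushes the battery about 14 out (4 N), where it stays, on the catch, in the rails. Rails and foot are slippery.
- charger_mouth (a point): Mouth of the charger's rails, at its x -38, y 0, on the floor level 20 above the bench. Floor strips run from x -75 to 40. Undercut rails, x -38 to 42: channel 58.4 wide, 10 high under the lips; lips' tops 36 above the bench; 71 wide outside. A flare 74 wide at x -73 and lip ends raised by 3 (from x -51) lead in. The battery lifts off or is set down where its centre is at x -94 or less.
- charger_pad (a point): Top of the charger's catch where it is to be pressed: red tongue 26 wide (y), flat from 88 to 30 before the origin; this point is at x -78, 38 clear of a seated battery's rear face. At rest it lies 19 above the bench; open space around and below it.
- charger_catch (a joint): Travel of the charger's catch in m: 0 up (locking), 0.009 pressed fully down; the battery is freed at about 0.007. Its spring takes 1 to 4 N, but up to 12 N are needed while a battery leans on it.
- lamp: Yellow work lamp fixed to the bench: base 230 x 110, box and stalk from x 72 on, round head 165 to 245 above the bench from x 90 on. Rails, catch, plunger and axes as on the charger. Origin on the bench, below the middle seat, but its latch (catch, plunger and end stop together) is adjustable along x and may be set up to 10 shallower or deeper; no given pose shows this.
- lamp_mouth (a point): Mouth of the lamp's rails, at its x -38, y 0, 20 above the bench; flare, channel, lips as on the charger. Latch at its middle, the foot rides over the catch's sloping nose (up to 12 N) from battery centre x -70, meets the plunger at x -14, clicks at 0 and meets a stiff rubber buffer (6 N per mm) 2 past the click, solid 3 later; let go, it is pushed back against the catch.
- lamp_seat (a point): Point at the lamp's x 0, y 0, 20 above the bench, on the rail floor level: a seated battery's underside centre lies here, but shifted along x by the latch's unknown -10 to +10.
- lamp_catch (a joint): Travel of the lamp's red catch in m: 0 up, 0.009 down; about 0.006 while the battery's foot lies over its nose, back below 0.001 once the battery has clicked in.
- screwdriver: Loose screwdriver, yellow handle. Leave alone.
- offcut: Loose timber offcut 120 x 45 x 35. Leave alone.
- tape: Loose yellow tape measure, 62 high. Leave alone.
- clamp: Loose blue bar clamp, 300 long. Leave alone.
- glue: Loose white glue bottle, 160 high, 56 wide. Leave alone.
- screwpot: Loose steel pot 80 wide, 60 high. Leave alone.
- chisel: Loose hand tool with a pale wooden handle. Leave alone.
There are look-alikes about, which are no part of the job. Leave any blue look-alike of the part that bears battery_centre alone.

How it is judged:
By the outcome, as a careful person would: the job done as asked, in the order asked, and still so for the second after the job is handed in, with the robot touching nothing.
It also fails if it takes over 67 s, if anything falls off the work surface, if the arm or the gripper's body presses on something with over 40 N, if the wrist force passes 120 N, or if a joint passes its speed limit or range.

## Robot

A 6-joint arm with a two-finger parallel gripper is mounted at the origin on the work surface. World frame = base frame: x ahead of the robot, y to its left, z up, the work surface at z = 0. Lengths are in m, angles in rad, forces in N, time in s.
With the tool pointing down it reaches from about 0.35 to 0.775 m from the base axis. Payload 5.5 kg.
Tool frame: the origin (TCP) lies between the finger pads; the fingertips stand 19 mm ahead of it and the grasp point (between the pads) is the TCP; z points along the fingers, y is the direction in which the jaws open and shut (so a half turn about z gives the same grasp; the last joint's range is limited). The gripper opens to 85 mm and grips with 20 to 120 N. Pads are 22 mm wide; open, the fingers measure 114 mm over their backs; the gripper's body (76 mm by 85 mm) begins 54 mm behind the grasp point. The pads swing forward as they close: fully open they stand 13 mm farther back than shut.
Start: joints at [0.984, 0.313, 0.046, 1.304, 0, 1.431], TCP at [0.248, 0.519, 0.25] pointing down, gripper open.
Joint ranges: [-2.76, 2.76], [-0.86, 1.69], [-1.03, 1.26], [-2.2, 2.34], [-1.47, 1.5], [-3.14, 3.14]. Speed limits (rad/s): [2.57, 2.57, 3.14, 3.14, 3.14, 3.14].

## Interface

Orientations are given as a unit quaternion [w, x, y, z].
In Python, from workcell import get_state, cams, workorder gives the robot as it stands.
- The arm moves only by the tool play_rows, never from a script. Its argument "series" is text: rows parted by semicolons, each of 7 numbers parted by spaces: the opening in per cent of the stroke, from 0 (shut) to 100 (fully open), then the shift along the tool's x, y, z in cm, then the turn, a rotation vector about the tool's x, y, z in degrees. A call has 1 to 12 rows; each row shifts and turns the commanded pose from where the row before left it, along the tool's axes as they then stand; what a row does not reach is not made up. A row lasts 1/8 s, in which the tool goes at most 62.5 mm and 10.7 degrees, less where a joint would pass 70% of its speed; a pose out of reach is approached as far as the arm can. A call with a gripper value outside its range is refused whole. The fingers move at their own pace and stop on an object; "newtons" is the grip in N (left out, the last holds). Time passes only in rows, so rows that do not move let the fingers close. It gives the time, the measured TCP pose, the force and the opening at its end, in the units of the state.
- get_state(): the state, without advancing time (a new reading comes with each control period).
- cams.read_camera(name): name is "scene" or "top" or "wrist"; returns the picture (400x640x3 uint8, red, green, blue); there is no depth.
- cams.get_calibration(name): a dict with "fx", "fy", "cx", "cy" (pixels), "rvec" (rotation vector, rad) and "tvec" (3), from world to camera coordinates, as OpenCV has them. Camera axes: x right, y down, z forward; pixel columns grow to the right and rows downward; lengths in m; the calibration is good to about 2 mm. A picture is of the moment at which its call begins: read the wrist's pose just before it. get_calibration takes no time and is no camera call; for the wrist camera it gives the pose at the moment of the call.
- workorder.hand_in(): hands the job in, once; it reports no verdict.
The state is a dict: "clock": time; "joint_pos": joint angles; "qvel": joint speeds; "tau": joint torques, N m; "tcp_pos": TCP position; "orientation": TCP orientation; "wrist_force": force on the tool from outside, world axes, zero at the start; "ft_torque": the same for the moment, N m; "finger_gap": finger opening in m.
Only numpy, scipy, OpenCV 4.12 (cv2) and the standard library are available. Lean on these libraries where they do the work, as an engineer would, in place of code of your own. Each camera call takes 0.05 s, during which the arm holds its last target.

## Working session

There is one attempt and no reset: what is moved stays moved. The work goes in short steps, Python scripts to look and compute and a tool call to move; the robot and the scene stay as the last step left them, time stands still between calls to the robot, and variables do not carry over. Pictures are saved under pics/ and viewed, and the job is handed in when it is done.

Besides the shell and the picture viewer there is one more tool, called after "Emit:" by a JSON object that holds its "api" and its "payload", one argument or row to a line. play_rows: Moves the arm, as the interface text tells. Its arguments: {"type":"object","properties":{"series":{"type":"string"},"newtons":{"type":"number"}},"required":["series"]}

```bash
ls; mkdir -p pics; python3 - <<'E'
from workcell import get_state, cams, workorder
import cv2
s=get_state(); print(s)
for n in ("scene","top","wrist"):
    c=cams.get_calibration(n); print(n,c)
    im=cams.read_camera(n); cv2.imwrite(f"pics/a_{n}.png",cv2.cvtColor(im,cv2.COLOR_RGB2BGR))
E
```

```text
pics
{'clock': 0.0, 'joint_pos': array([ 9.84398871e-01,  3.14005967e-01,  4.49846025e-02,  1.30361191e+00,
       -3.38705694e-05,  1.43115875e+00]), 'qvel': array([-0.00053907,  0.00122556,  0.00129332, -0.00035111,  0.00181207,
       -0.00048179]), 'tau': array([ 5.50561654e-04, -4.80628288e+01,  2.98531920e+01,  1.92717748e-02,
       -2.47451653e-04,  9.81471885e-06]), 'tcp_pos': array([0.24819476, 0.51814314, 0.24940798]), 'orientation': array([-3.10314772e-04,  2.21526737e-01,  9.75153865e-01, -8.64628411e-04]), 'wrist_force': array([ 0.44156149, -0.47369533, -0.36758716]), 'ft_torque': array([ 0.02239801,  0.00831905, -0.00839303]), 'finger_gap': 0.08549302715267561}
scene {'fx': 438.36551628136493, 'fy': 438.36551628136493, 'cx': 317.7117782304843, 'cy': 197.52443200137847, 'rvec': array([ 2.13405202,  1.34373946, -0.47436284]), 'tvec': array([-0.24564276, -0.34684985,  1.82198538])}
top {'fx': 503.9647438312093, 'fy': 503.9647438312093, 'cx': 316.9292733632104, 'cy': 192.79496943482516, 'rvec': array([ 2.10732719, -2.12307297,  0.21310708]), 'tvec': array([-0.01849074,  0.54231578,  1.59176759])}
wrist {'fx': 318.64684846761503, 'fy': 318.64684846761503, 'cx': 319.0828991541628, 'cy': 198.43445382404778, 'rvec': array([-2.455108  , -1.5467895 , -0.21126962]), 'tvec': array([-0.57432802, -0.03467547,  0.37938193])}
```

View pics/a_scene.png

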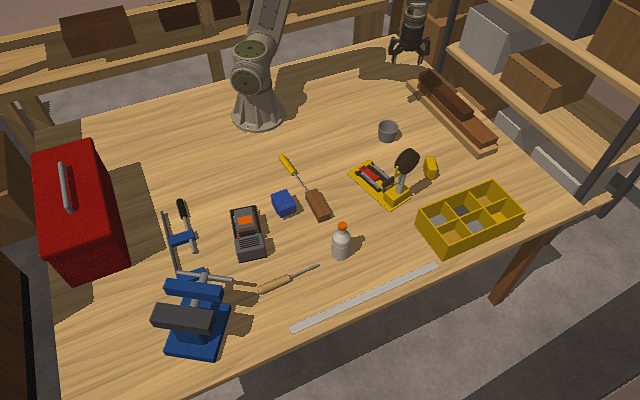

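View pics/a_top.png

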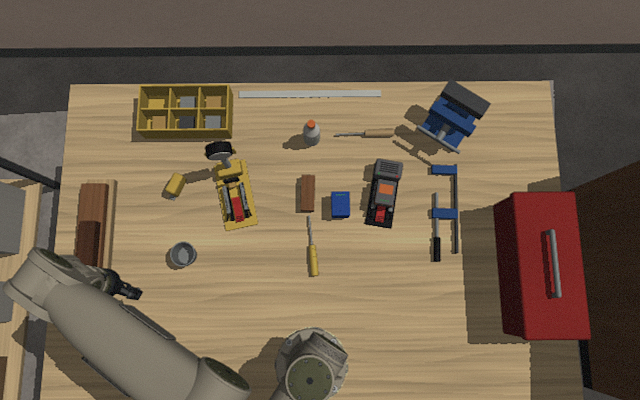

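View pics/a_wrist.png

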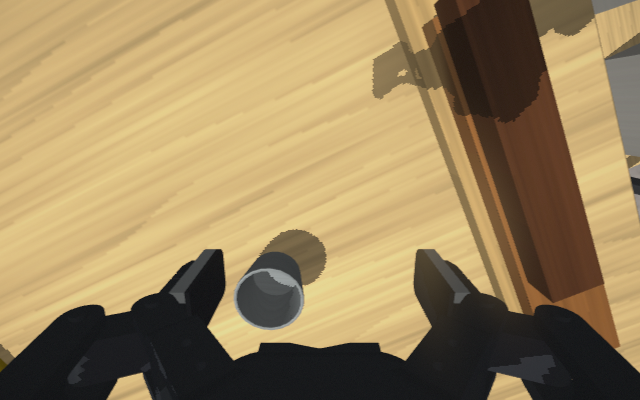

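The top view shows the charger with the battery at about (383,195) and its red catch at (380,213). The lamp is at about (235,195) with its red catch at (238,208). The blue look-alike is at (340,204). Next I'll enlarge crops of the charger and lamp.

```bash
cat > h.py <<'E'
import numpy as np, cv2
from workcell import get_state, cams, workorder
def KRt(c):
    K=np.array([[c['fx'],0,c['cx']],[0,c['fy'],c['cy']],[0,0,1.]]); R=cv2.Rodrigues(np.array(c['rvec']))[0]; return K,R,np.array(c['tvec']).reshape(3)
def back(c,uv,z):
    K,R,t=KRt(c); d=R.T@np.linalg.inv(K)@np.array([uv[0],uv[1],1.]); o=-R.T@t
    return o+d*(z-o[2])/d[2]
def proj(c,P):
    K,R,t=KRt(c); p=(K@(R@np.atleast_2d(P).T+t[:,None])).T; return p[:,:2]/p[:,2:]
def crop(im,x0,y0,w,h,k,name):
    o=cv2.resize(im[y0:y0+h,x0:x0+w],None,fx=k,fy=k,interpolation=cv2.INTER_CUBIC)
    for i in range(0,w,10):
        cv2.line(o,(i*k,0),(i*k,6 if i%50 else 14),(0,255,0),1)
        if i%20==0: cv2.putText(o,str(x0+i),(i*k,24),0,.4,(0,255,0),1)
    for j in range(0,h,10):
        cv2.line(o,(0,j*k),(6,j*k),(0,255,0),1)
        if j%20==0: cv2.putText(o,str(y0+j),(8,j*k+4),0,.4,(0,255,0),1)
    cv2.imwrite(name,o)
E
python3 - <<'E'
from h import *
im=cv2.imread('pics/a_top.png')
crop(im,350,145,70,90,6,'pics/b_ch.png'); crop(im,190,135,90,100,6,'pics/b_la.png')
E
```

```text
(no output)
```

View pics/b_ch.png

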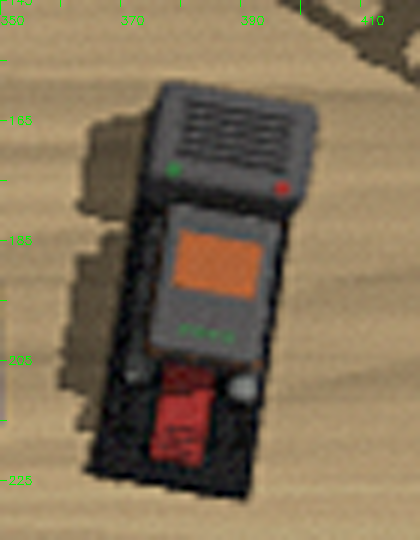

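View pics/b_la.png

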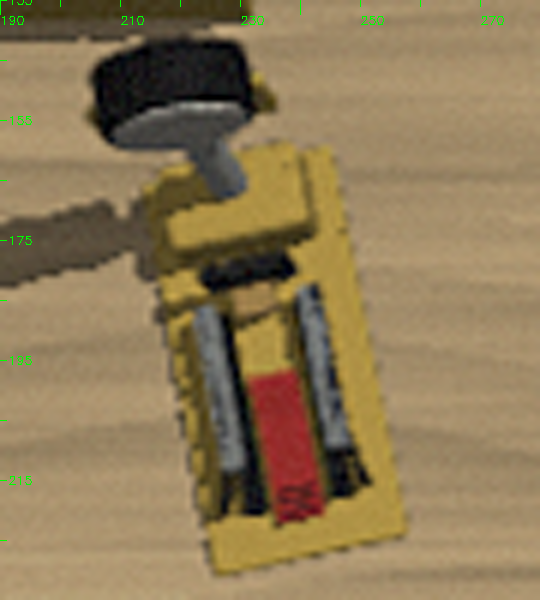

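```bash
python3 - <<'E'
from h import *
c=cams.get_calibration('top')
print('bat top')
for p in [(378.5,179),(397,182.5),(375,203),(393.5,206)]: print(back(c,p,.08)[:2])
print('pad end'); 
for p in [(375,221),(383.5,222.5)]: print(back(c,p,.019)[:2])
print('lamp pad end/front')
for p in [(236,222),(244,220.5),(231.5,198),(238.5,197)]: print(back(c,p,.019)[:2])
print('lip tops L rear,front; R')
for p in [(224,187),(231,213.5),(241,183),(248,209)]: print(back(c,p,.036)[:2])
w=cams.get_calibration('wrist');K,R,t=KRt(w);s=get_state()
from scipy.spatial.transform import Rotation as Ro
q=s['orientation'];Rt=Ro.from_quat([q[1],q[2],q[3],q[0]]).as_matrix()
print('cam in tool',Rt.T@(-R.T@t-s['tcp_pos']));print(R@Rt);print(Rt)
E
```

```text
bat top
[ 0.58103161 -0.22194658]
[ 0.56898049 -0.2813013 ]
[ 0.50225141 -0.20823637]
[ 0.49205418 -0.26709911]
pad end
[ 0.45297895 -0.21354935]
[ 0.44777555 -0.24143731]
lamp pad end/front
[0.45309046 0.24534636]
[0.45789112 0.21904015]
[0.53391532 0.26235096]
[0.53713575 0.23909443]
lip tops L rear,front; R
[0.56792683 0.28526307]
[0.47885159 0.25968079]
[0.58108351 0.2292294 ]
[0.49339329 0.20423895]
cam in tool [ 6.92711978e-02  7.74292115e-05 -1.24324851e-01]
[[ 2.18015920e-04  9.99999937e-01 -2.78656058e-04]
 [-9.62692936e-01  1.34479130e-04 -2.70596180e-01]
 [-2.70596126e-01  3.27254494e-04  9.62692905e-01]]
[[-9.01836617e-01  4.32076394e-01 -8.40478823e-04]
 [ 4.32077148e-01  9.01835838e-01 -1.20841512e-03]
 [ 2.35846274e-04 -1.45294470e-03 -9.99998917e-01]]
```

```bash
cat >> h.py <<'E'
from scipy.spatial.transform import Rotation as Ro
def tool():
    s=get_state(); q=s['orientation']; return Ro.from_quat([q[1],q[2],q[3],q[0]]).as_matrix(), s['tcp_pos'], s
def rot_for(yaw,tilt=0.):
    # tool x = opposite of fixture x (yaw), z down; tilt>0 leans body to the rear (z points forward-down)
    y=np.radians(yaw); fx=np.array([np.cos(y),np.sin(y),0]); z=np.array([0,0,-1.]); x=-fx
    R=np.column_stack([x,np.cross(z,x),z]); return R@Ro.from_rotvec([0,-np.radians(tilt),0]).as_matrix()
def go(target,yaw,tilt=0.):
    R,p,s=tool(); Rt=rot_for(yaw,tilt)
    rv=np.degrees(Ro.from_matrix(R.T@Rt).as_rotvec()); d=np.array(target)-p
    print('t',round(s['clock'],2),'tcp',p.round(4),'F',s['wrist_force'].round(1),'gap',round(s['finger_gap'],4))
    print('turn deg',rv.round(2),'| shift before turn cm',(R.T@d*100).round(2),'| after turn cm',(Rt.T@d*100).round(2))
def F(o,yaw,p):
    y=np.radians(yaw); return np.array([o[0]+np.cos(y)*p[0]-np.sin(y)*p[1], o[1]+np.sin(y)*p[0]+np.cos(y)*p[1], p[2]])
E
python3 - <<'E'
from h import *
go(F((.5346,.2458),16,(-.05,0,.25)),16)
R=rot_for(16,10); print(R[:,2])
E
```

```text
t 0.15 tcp [0.2482 0.5182 0.2496] F [ 0.1 -0.5 -0.4] gap 0.0853
turn deg [-7.00e-02 -4.00e-02 -4.16e+01] | shift before turn cm [-3.386e+01 -1.552e+01 -3.000e-02] | after turn cm [-15.02 -34.08  -0.04]
[ 0.16692134  0.04786392 -0.98480775]
```

Emit:
{"api": "play_rows", "payload": {
  "series": "100 0 0 0 0 0 -10.4;100 0 0 0 0 0 -10.4;100 0 0 0 0 0 -10.4;100 0 0 0 0 0 -10.4;100 -2.15 -4.87 0 0 0 0;100 -2.15 -4.87 0 0 0 0;100 -2.15 -4.87 0 0 0 0;100 -2.15 -4.87 0 0 0 0;100 -2.15 -4.87 0 0 0 0;100 -2.15 -4.87 0 0 0 0;100 -2.1 -4.86 0 0 0 0;100 0 0 0 0 0 0",
  "newtons": 40
}}

```text
clock: 1.65
tcp_pos: [0.4886, 0.2295, 0.2498]
orientation: [-0.0, -0.136, 0.991, -0.0]
wrist_force: [-0.1, -0.5, -0.0]
finger_gap: 0.0855
```

```bash
python3 - <<'E'
from h import *
go(F((.5346,.2458),16,(-.05,0,.25)),16)
c=cams.get_calibration('wrist'); im=cams.read_camera('wrist')[:,:,::-1].copy(); cv2.imwrite('pics/c_w.png',im)
import pickle; pickle.dump(c,open('c_w.pkl','wb'))
E
```

```text
t 1.65 tcp [0.4886 0.2295 0.2498] F [-0.1 -0.5 -0. ] gap 0.0855
turn deg [-0.03 -0.01 -0.32] | shift before turn cm [ 0.13  0.3  -0.02] | after turn cm [ 0.13  0.3  -0.02]
```

View pics/c_w.png

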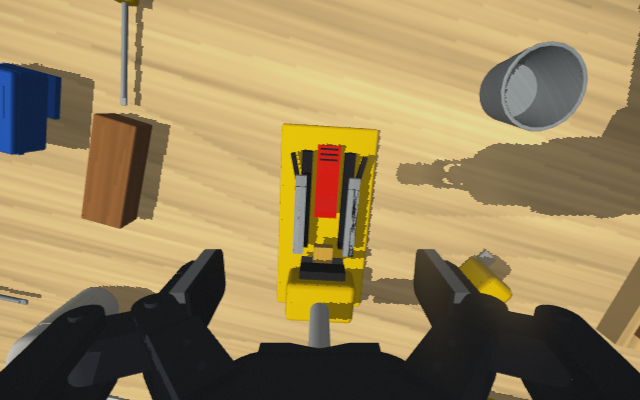

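The wrist picture shows the lamp's rails (lips at about x 300 and 353, rows 176–255) and the red catch at (327,145–217). I'll enlarge it and fit the lamp's pose.

```bash
python3 - <<'E'
from h import *
im=cv2.imread('pics/c_w.png')
crop(im,270,115,120,100,6,'pics/d1.png'); crop(im,270,195,120,90,6,'pics/d2.png')
E
```

```text
(no output)
```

View pics/d1.png

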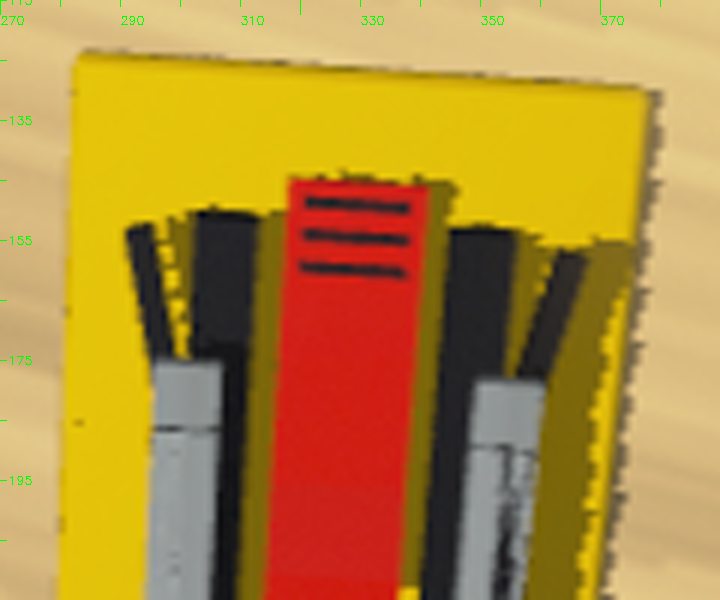

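View pics/d2.png

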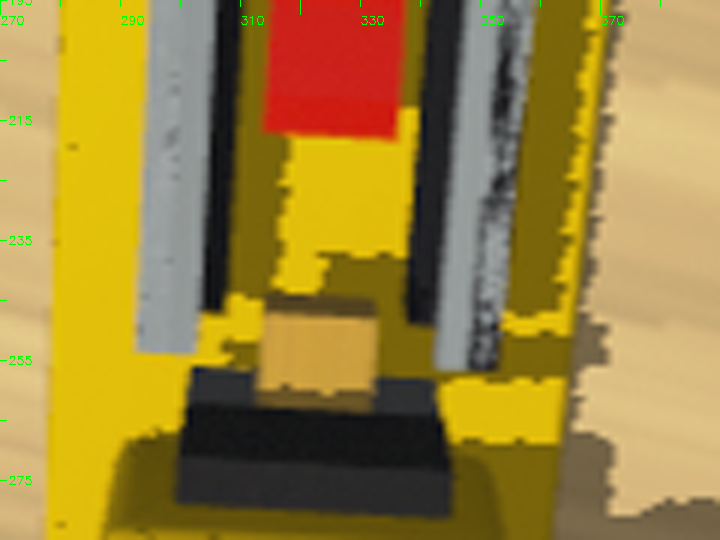

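```bash
python3 - <<'E'
from h import *; import pickle
from scipy.optimize import least_squares
c=pickle.load(open('c_w.pkl','rb'))
pts=[((295.3,175.2),(-51,-35.5,39)),((361,178.5),(-51,35.5,39)),((292.5,253.7),(42,-35.5,36)),((353,256.6),(42,35.5,36)),
 ((307.7,150.3),(-75,None,20)),((350.7,153.5),(-75,None,20))]
def unF(uv,z,q):
    P=back(c,uv,z); y=np.radians(q[2]); d=P[:2]-q[:2]; return np.array([np.cos(y)*d[0]+np.sin(y)*d[1],-np.sin(y)*d[0]+np.cos(y)*d[1]])*1000
def f(q):
    r=[]
    for uv,(x,y,z) in pts:
        l=unF(uv,z/1000,q); r.append(l[0]-x)
        if y is not None:r.append(l[1]-y)
    return r
s=least_squares(f,[.535,.246,16],x_scale=[.01,.01,1]); print(s.x, np.round(s.fun,1))
q=s.x
for n,uv,z in [('catch end',(318.2,144.7),.019),('catch end',(341.3,146.2),.019),('red front',(313.8,216.8),.019),('red front',(336.3,218.2),.019),
 ('inner lip',(307,175.3),.039),('inner lip',(349,178.2),.039),('plunger rear bottom',(313.8,246.5),.03),('plunger r',(332.5,248),.03),
 ('base rear corner',(283.3,123.8),.01),('base rear',(377.5,129.7),.01),('blackblock',(301,262),.036),('block',(343,264),.036)]: print(n,unF(uv,z,q).round(1))
E
```

```text
[ 0.53675067  0.25070245 12.40203846] [ 0.2  0.3 -0.3 -0.2  0.5  0.3  0.2 -0.4 -0.7  0.1]
catch end [-82.4 -12.5]
catch end [-82.2  13.1]
red front [  1.9 -12.9]
red front [ 2.1 13.6]
inner lip [-51.4 -22.7]
inner lip [-50.9  22.4]
plunger rear bottom [ 34.8 -11. ]
plunger r [35.4 11. ]
base rear corner [-102.2  -52.6]
base rear [-101.9   52.8]
blackblock [ 52.5 -24.9]
block [52.3 24.2]
```

```bash
python3 - <<'E'
from h import *
go(F((.536,-.2446),-10,(-.05,0,.25)),-10)
E
```

```text
t 1.7 tcp [0.4873 0.2309 0.2498] F [-0.5  0.6 -0.3] gap 0.0854
turn deg [ 0.   -0.06 25.8 ] | shift before turn cm [ 1.276e+01 -4.490e+01 -2.000e-02] | after turn cm [-8.050e+00 -4.598e+01 -2.000e-02]
```

Emit:
{"api": "play_rows", "payload": {
  "series": "100 0 0 0 0 0 8.6;100 0 0 0 0 0 8.6;100 0 0 0 0 0 8.6;100 -0.9 -5.11 0 0 0 0;100 -0.9 -5.11 0 0 0 0;100 -0.9 -5.11 0 0 0 0;100 -0.9 -5.11 0 0 0 0;100 -0.9 -5.11 0 0 0 0;100 -0.9 -5.11 0 0 0 0;100 -0.9 -5.11 0 0 0 0;100 -0.9 -5.11 0 0 0 0;100 -0.9 -5.11 0 0 0 0"
}}

```text
clock: 3.2
tcp_pos: [0.4882, -0.2346, 0.2503]
orientation: [0.0, 0.084, 0.996, 0.0]
wrist_force: [1.2, -0.1, 1.0]
finger_gap: 0.0857
```

Emit:
{"api": "play_rows", "payload": {
  "series": "100 0 0 0 0 0 0;100 0 0 0 0 0 0"
}}

```text
clock: 3.45
tcp_pos: [0.488, -0.2332, 0.25]
orientation: [-0.0, 0.085, 0.996, 0.001]
wrist_force: [-0.6, -0.7, 0.8]
finger_gap: 0.0853
```

```bash
python3 - <<'E'
from h import *
go(F((.536,-.2446),-10,(-.05,0,.25)),-10)
c=cams.get_calibration('wrist'); im=cams.read_camera('wrist')[:,:,::-1].copy(); cv2.imwrite('pics/e_w.png',im)
import pickle; pickle.dump(c,open('e_w.pkl','wb'))
for P in [(-.088,0,.019),(-.04,0,.08),(.04,0,.08)]: print(proj(c,F((.536,-.2446),-10,P)))
crop(im,270,115,120,90,6,'pics/f1.png'); crop(im,260,185,130,90,6,'pics/f2.png')
E
```

```text
t 3.45 tcp [ 0.488  -0.2332  0.25  ] F [-0.6 -0.7  0.8] gap 0.0853
turn deg [ 0.07 -0.06  0.25] | shift before turn cm [ 0.08 -0.29  0.  ] | after turn cm [ 0.08 -0.29  0.  ]
[[316.06625404 137.83514801]]
[[315.48445134 194.29238404]]
[[315.361016   269.83074333]]
```

View pics/e_w.png

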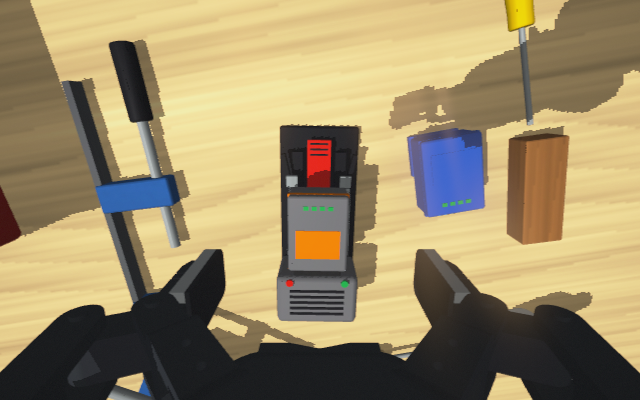

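View pics/f1.png

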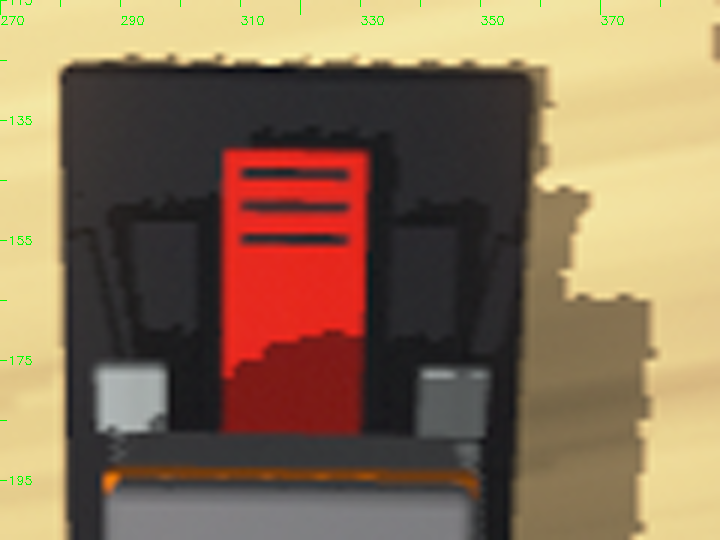

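View pics/f2.png

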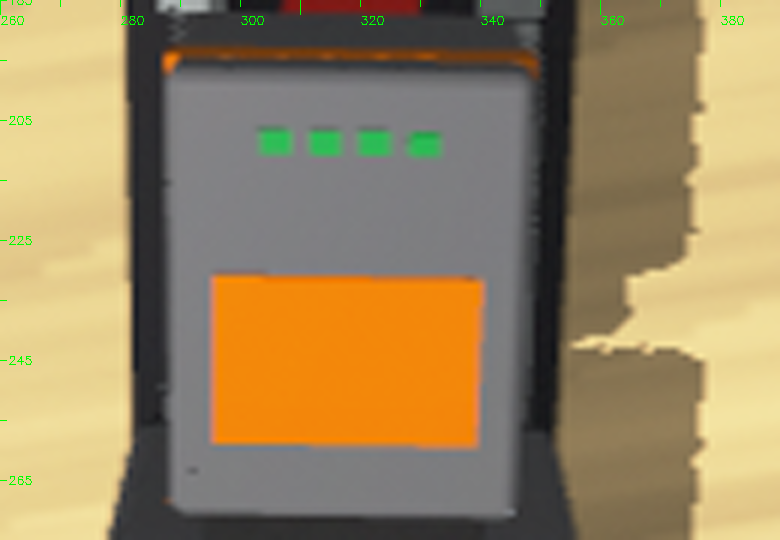

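```bash
python3 - <<'E'
from h import *; import pickle
from scipy.optimize import least_squares
c=pickle.load(open('e_w.pkl','rb'))
pts=[((286,175.8),(-51,-35.5,39)),((352,176.8),(-51,35.5,39)),
 ((297,152),(-75,None,20)),((341,152.8),(-75,None,20)),((287.5,230),(None,-30,80)),((348.3,230),(None,30,80)),((288.3,262),(None,-30,80)),((347,262),(None,30,80)),((318,270.7),(40,None,80)),((318,195.3),(-40,None,80))]
def unF(uv,z,q):
    P=back(c,uv,z); y=np.radians(q[2]); d=P[:2]-q[:2]; return np.array([np.cos(y)*d[0]+np.sin(y)*d[1],-np.sin(y)*d[0]+np.cos(y)*d[1]])*1000
def f(q):
    r=[]
    for uv,(x,y,z) in pts:
        l=unF(uv,z/1000,q)
        if x is not None:r.append(l[0]-x)
        if y is not None:r.append(l[1]-y)
    return r
s=least_squares(f,[.536,-.245,-10],x_scale=[.01,.01,1]); print(s.x, np.round(s.fun,1))
q=s.x
for n,uv,z in [('catch end',(307,139.8),.019),('catch end',(331.7,140.3),.019),('bat rear',(318,195.3),.08),('bat front',(318,270.7),.08)]: print(n,unF(uv,z,q).round(1))
E
```

```text
[  0.53833941  -0.24237095 -10.75036585] [ 0.1  0.2 -0.1  0.   0.9  0.9 -0.2 -0.2  0.3 -0.1 -0.9 -0.9]
catch end [-87.6 -13.7]
catch end [-87.5  13.5]
bat rear [-40.9  -0.7]
bat front [39.1  0.6]
```

```bash
python3 - <<'E'
from h import *
go(F((.5383,-.2424),-10.75,(-.0755,0,.085)),-10.75,10)
E
```

```text
t 3.5 tcp [ 0.4881 -0.2329  0.2501] F [0.9 0.9 0.3] gap 0.0855
turn deg [  0.14 -10.04   1.05] | shift before turn cm [ 2.43  0.03 16.52] | after turn cm [ 5.27  0.   15.84]
```

Emit:
{"api": "play_rows", "payload": {
  "series": "0 0 0 0 0.1 -5 0.5;0 0 0 0 0 -5 0.5;0 1.32 0 3.96 0 0 0;0 1.32 0 3.96 0 0 0;0 1.32 0 3.96 0 0 0;0 1.31 0 3.96 0 0 0;0 0 0 0 0 0 0;0 0 0 0 0 0 0",
  "newtons": 30
}}

```text
clock: 4.5
tcp_pos: [0.4654, -0.2298, 0.0867]
orientation: [0.088, 0.093, 0.992, -0.009]
wrist_force: [0.3, 0.0, 0.0]
finger_gap: -0.0002
```

```bash
python3 - <<'E'
from h import *
go(F((.5383,-.2424),-10.75,(-.0755,0,.0306)),-10.75,10)
im=cams.read_camera('wrist')[:,:,::-1].copy(); cv2.imwrite('pics/g_w.png',im)
E
```

```text
t 4.5 tcp [ 0.4654 -0.2298  0.0867] F [0.3 0.  0. ] gap -0.0002
turn deg [-0.04  0.11  0.05] | shift before turn cm [1.14 0.12 5.5 ] | after turn cm [1.13 0.12 5.5 ]
```

View pics/g_w.png

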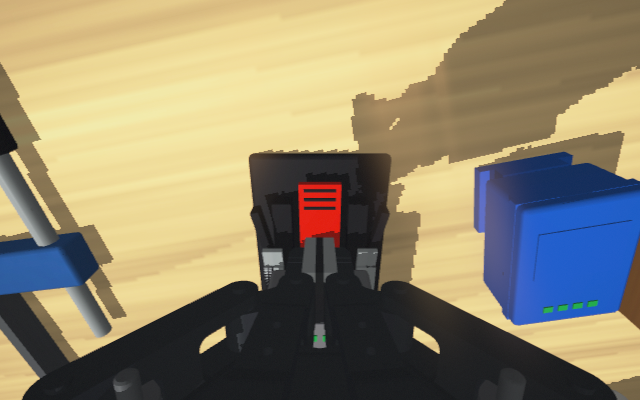

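Emit:
{"api": "play_rows", "payload": {
  "series": "0 0.32 0.06 1.45 0 0 0;0 0.32 0.06 1.45 0 0 0;0 0.26 0 1.2 0 0 0;0 0 0 0 0 0 0"
}}

```text
clock: 5.05
tcp_pos: [0.4629, -0.2286, 0.0433]
orientation: [0.087, 0.094, 0.992, -0.008]
wrist_force: [0.5, 0.4, 0.1]
finger_gap: -0.0003
```

```bash
python3 - <<'E'
from h import *
go(F((.5383,-.2424),-10.75,(-.0755,0,.0306)),-10.75,10)
E
```

```text
t 5.05 tcp [ 0.4629 -0.2286  0.0433] F [0.5 0.4 0.1] gap -0.0003
turn deg [-0.01  0.01 -0.03] | shift before turn cm [0.11 0.05 1.27] | after turn cm [0.11 0.05 1.27]
```

Emit:
{"api": "play_rows", "payload": {
  "series": "0 0.03 0.04 0.2 0 0 0;0 0.03 0 0.2 0 0 0;0 0.03 0 0.2 0 0 0;0 0.03 0 0.2 0 0 0;0 0 0 0 0 0 0"
}}

```text
clock: 5.68
tcp_pos: [0.4633, -0.2285, 0.0353]
orientation: [0.087, 0.094, 0.992, -0.008]
wrist_force: [-0.7, -0.4, 1.3]
finger_gap: 0.0
```

Emit:
{"api": "play_rows", "payload": {
  "series": "0 0.02 0 0.15 0 0 0;0 0.02 0 0.15 0 0 0;0 0 0 0 0 0 0"
}}

```text
clock: 6.05
tcp_pos: [0.4633, -0.2284, 0.0321]
orientation: [0.087, 0.094, 0.992, -0.008]
wrist_force: [-0.3, -1.5, 2.9]
finger_gap: -0.0003
```

```bash
python3 - <<'E'
from h import *
go(F((.5383,-.2424),-10.75,(-.0755,0,.0306)),-10.75,10)
im=cams.read_camera('wrist')[:,:,::-1].copy(); cv2.imwrite('pics/h_w.png',im)
E
```

```text
t 6.05 tcp [ 0.4633 -0.2284  0.0321] F [-0.3 -1.5  2.9] gap -0.0003
turn deg [-0.03  0.03 -0.04] | shift before turn cm [-0.05  0.03  0.16] | after turn cm [-0.05  0.03  0.16]
```

View pics/h_w.png

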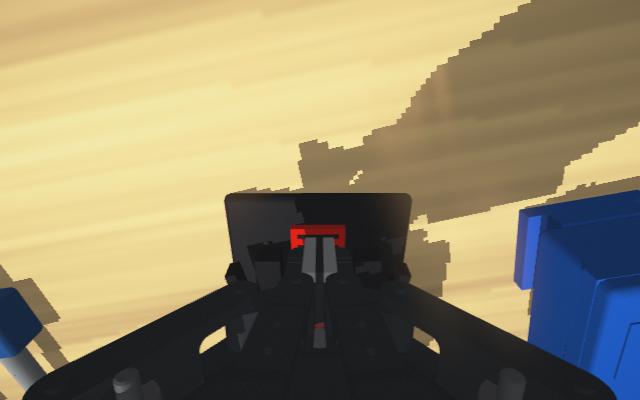

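Emit:
{"api": "play_rows", "payload": {
  "series": "0 0.02 0 0.12 0 0 0;0 0 0 0.05 0 0 0;0 0 0 0 0 0 0;0 0 0 0 0 0 0"
}}

```text
clock: 6.6
tcp_pos: [0.4633, -0.2284, 0.0304]
orientation: [0.087, 0.094, 0.992, -0.008]
wrist_force: [0.7, -0.6, 1.8]
finger_gap: 0.0003
```

```bash
python3 - <<'E'
from h import *
im0=cv2.imread('pics/a_top.png')
im=cams.read_camera('top')[:,:,::-1].copy(); cv2.imwrite('pics/i_t.png',im)
o=np.hstack([im0[145:235,345:425],im[145:235,345:425]]); cv2.imwrite('pics/i.png',cv2.resize(o,None,fx=5,fy=5,interpolation=cv2.INTER_CUBIC))
E
```

```text
(no output)
```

View pics/i.png

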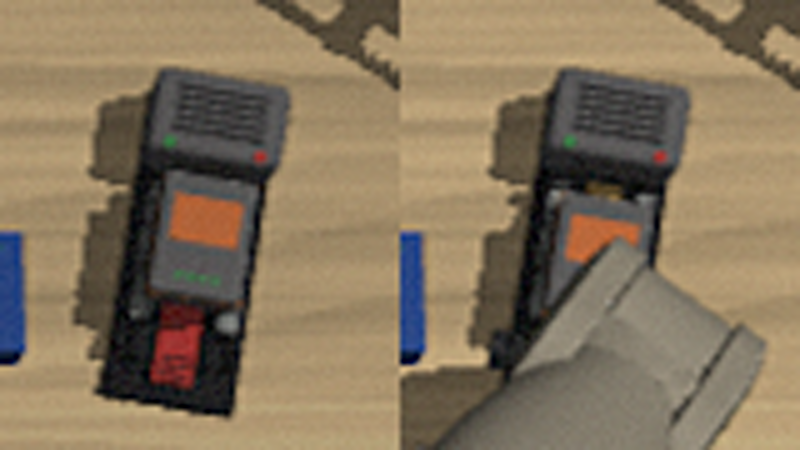

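The battery has been pushed out and the brass plunger now shows behind its front face. Next I raise the arm, level it, open the gripper and look.

Emit:
{"api": "play_rows", "payload": {
  "series": "0 -0.5 0 -2.8 0 0 0;0 -0.87 0 -4.9 0 0 0;0 -0.87 0 -4.9 0 0 0;100 0 0 0 0 5 0;100 0 0 0 0 5 0;100 0 0 0 0 0 0"
}}

```text
clock: 7.4
tcp_pos: [0.4637, -0.228, 0.1574]
orientation: [-0.001, 0.094, 0.996, 0.001]
wrist_force: [0.9, 0.2, -0.1]
finger_gap: 0.0539
```

```bash
python3 - <<'E'
from h import *
go(F((.5383,-.2424),-10.75,(-.02,0,.16)),-10.75,0)
im=cams.read_camera('wrist')[:,:,::-1].copy(); cv2.imwrite('pics/j_w.png',im)
import pickle; pickle.dump(cams.get_calibration('wrist'),open('j_w.pkl','wb'))
E
```

```text
t 7.4 tcp [ 0.4637 -0.228   0.1574] F [ 0.9  0.2 -0.1] gap 0.0539
turn deg [ 0.06 -0.09  0.  ] | shift before turn cm [-5.59 -0.02 -0.27] | after turn cm [-5.59 -0.02 -0.26]
```

View pics/j_w.png

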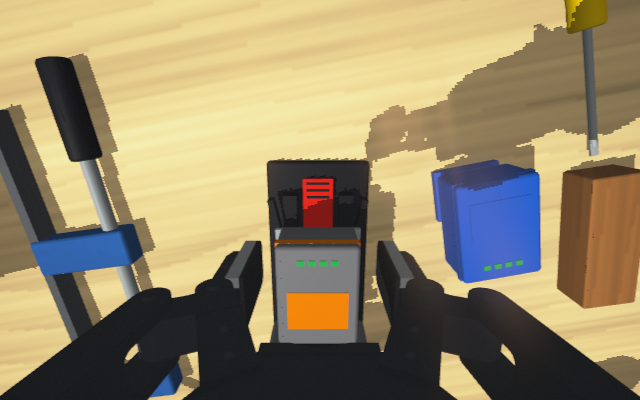

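```bash
python3 - <<'E'
from h import *; import pickle
c=pickle.load(open('j_w.pkl','rb'));im=cv2.imread('pics/j_w.png')
crop(im,255,210,130,90,6,'pics/j2.png')
q=(.5383,-.2424,-10.75)
for P in [(-.054,-.03,.08),(-.054,.03,.08),(.026,-.03,.08),(-.048,-.03,.08)]: print(proj(c,F(q,q[2],P)))
E
```

```text
[[274.32480332 247.75473671]]
[[361.6962547  247.69607386]]
[[278.34316044 345.46073444]]
[[274.6534659  255.74613821]]
```

View pics/j2.png

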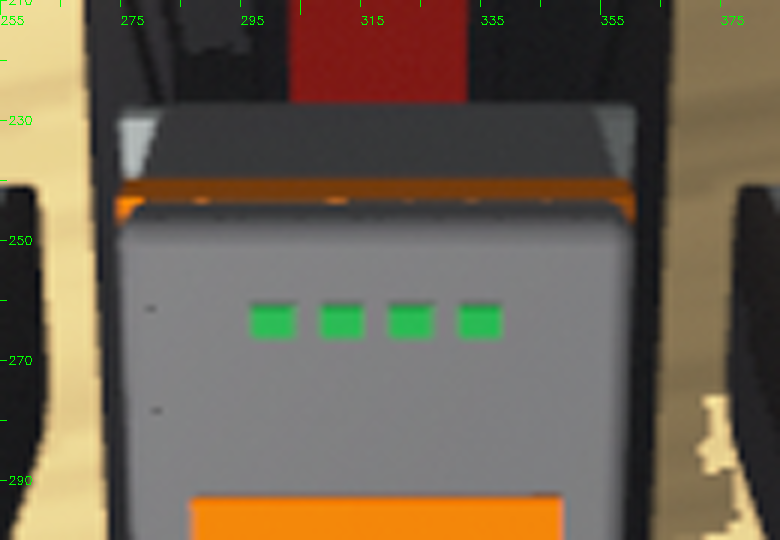

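Emit:
{"api": "play_rows", "payload": {
  "series": "100 -1.8 0 0 0 0 0;100 -1.8 0 0 0 0 0;100 -1.75 0 0 0 0 0;100 0 0 2.5 0 0 0;100 0 0 2.5 0 0 0;100 0 0 2.5 0 0 0;100 0 0 1.5 0 0 0;100 0 0 0 0 0 0"
}}

```text
clock: 8.45
tcp_pos: [0.5146, -0.2376, 0.0672]
orientation: [-0.001, 0.094, 0.996, 0.001]
wrist_force: [-0.6, -1.1, -0.6]
finger_gap: 0.0852
```

```bash
python3 - <<'E'
from h import *
go(F((.5383,-.2424),-10.75,(-.022,0,.062)),-10.75,0)
im=cams.read_camera('wrist')[:,:,::-1].copy(); cv2.imwrite('pics/k_w.png',im)
im=cams.read_camera('scene')[:,:,::-1].copy(); crop(im,200,180,100,90,7,'pics/k_s.png')
E
```

```text
t 8.45 tcp [ 0.5146 -0.2376  0.0672] F [-0.6 -1.1 -0.6] gap 0.0852
turn deg [ 0.06 -0.13 -0.06] | shift before turn cm [-0.22 -0.03  0.52] | after turn cm [-0.22 -0.03  0.52]
```

View pics/k_w.png

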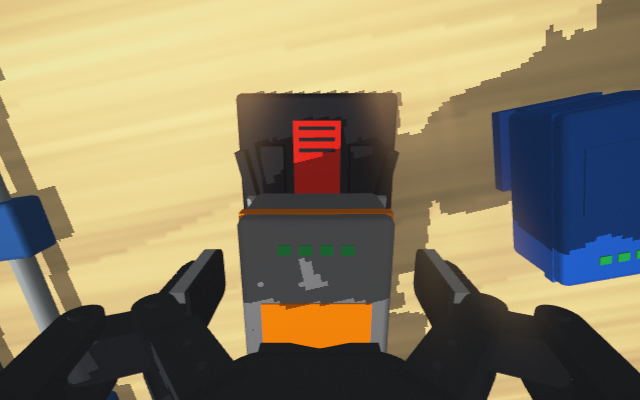

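View pics/k_s.png

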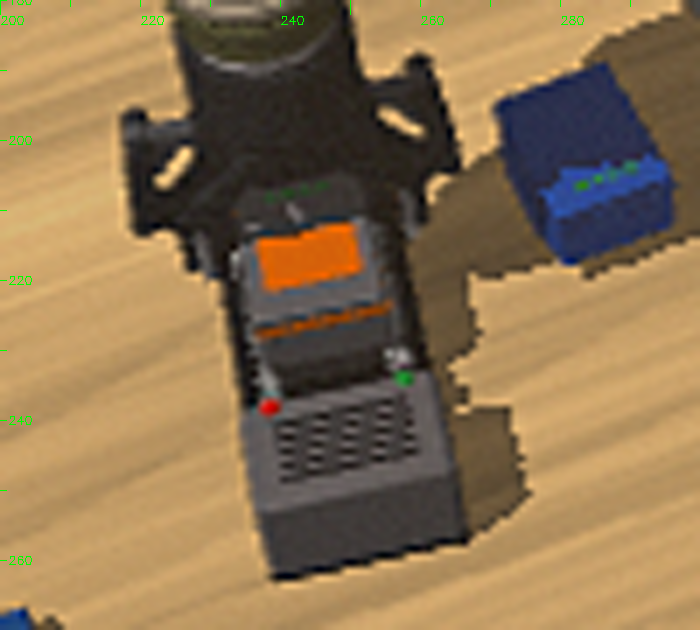

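Emit:
{"api": "play_rows", "payload": {
  "series": "100 -0.15 0 0.5 0 0 0;70 0 0 0 0 0 0;68 0 0 0 0 0 0;0 0 0 0 0 0 0;0 0 0 0 0 0 0;0 0 0 0 0 0 0",
  "newtons": 50
}}

```text
clock: 9.3
tcp_pos: [0.5178, -0.2388, 0.0639]
orientation: [0.0, 0.094, 0.996, -0.0]
wrist_force: [-0.7, 0.1, 5.9]
finger_gap: 0.0594
```

```bash
python3 - <<'E'
from h import *
go(F((.5383,-.2424),-10.75,(-.125,0,.063)),-10.75,0)
im=cams.read_camera('scene')[:,:,::-1].copy(); crop(im,200,180,100,90,7,'pics/l_s.png')
E
```

```text
t 9.3 tcp [ 0.5178 -0.2388  0.0639] F [-0.7  0.1  5.9] gap 0.0594
turn deg [-0.02  0.06 -0.04] | shift before turn cm [10.42  0.02  0.08] | after turn cm [10.42  0.03  0.09]
```

View pics/l_s.png

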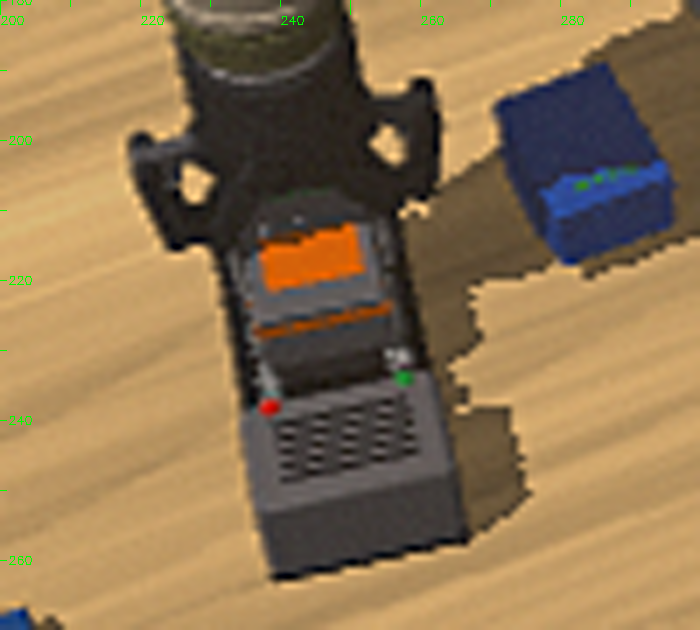

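Emit:
{"api": "play_rows", "payload": {
  "series": "0 0 0 -0.12 0 0 0;0 0 0 0 0 0 0"
}}

```text
clock: 9.6
tcp_pos: [0.5171, -0.2384, 0.064]
orientation: [-0.0, 0.094, 0.996, 0.0]
wrist_force: [0.6, -0.0, -1.5]
finger_gap: 0.0595
```

Emit:
{"api": "play_rows", "payload": {
  "series": "0 0.5 0 0 0 0 0;0 0.5 0 0 0 0 0"
}}

```text
clock: 9.85
tcp_pos: [0.5069, -0.2365, 0.0642]
orientation: [-0.0, 0.094, 0.996, 0.0]
wrist_force: [-0.1, 0.9, -1.2]
finger_gap: 0.0594
```

Emit:
{"api": "play_rows", "payload": {
  "series": "0 1 0 0 0 0 0;0 1 0 0 0 0 0;0 1 0 0 0 0 0"
}}

```text
clock: 10.22
tcp_pos: [0.4772, -0.2309, 0.0646]
orientation: [-0.0, 0.094, 0.996, -0.0]
wrist_force: [0.2, -0.5, -3.1]
finger_gap: 0.0595
```

Emit:
{"api": "play_rows", "payload": {
  "series": "0 1.2 0 0 0 0 0;0 1.2 0 0 0 0 0;0 1.2 0 0 0 0 0;0 1.2 0 0 0 0 0;0 0.3 0 0 0 0 0;0 0 0 -1.5 0 0 0;0 0 0 -3 0 0 0;0 0 0 -4.5 0 0 0;0 0 0 -4.5 0 0 0;0 0 0 0 0 0 0"
}}

```text
clock: 11.48
tcp_pos: [0.4309, -0.2235, 0.2045]
orientation: [0.004, 0.094, 0.996, -0.003]
wrist_force: [1.2, -0.7, -4.3]
finger_gap: 0.0593
```

```bash
python3 - <<'E'
from h import *
go(F((.53675,.2507),12.4,(-.125,0,.2)),12.4,0)
c=cams.get_calibration('wrist');im=cams.read_camera('wrist')[:,:,::-1].copy(); cv2.imwrite('pics/m_w.png',im)
R,p,s=tool()
# battery corners in tool frame predictions: rear face at tool x=+40-off
for off in (-8,):
  for P in [(.04,-.03,-.018),(.04,.03,-.018),(.04,0,.044)]: print(proj(c,p+R@(np.array(P)+[off/1000*-1*-1,0,0])))
E
```

```text
t 11.47 tcp [ 0.4309 -0.2235  0.2045] F [ 1.2 -0.7 -4.3] gap 0.0593
turn deg [ -0.35   0.45 -23.18] | shift before turn cm [ 9.96 43.64  0.17] | after turn cm [-8.02 44.04  0.45]
[[236.514684   212.71100217]]
[[403.73472008 212.82514715]]
[[319.90242431 176.70437209]]
```

View pics/m_w.png

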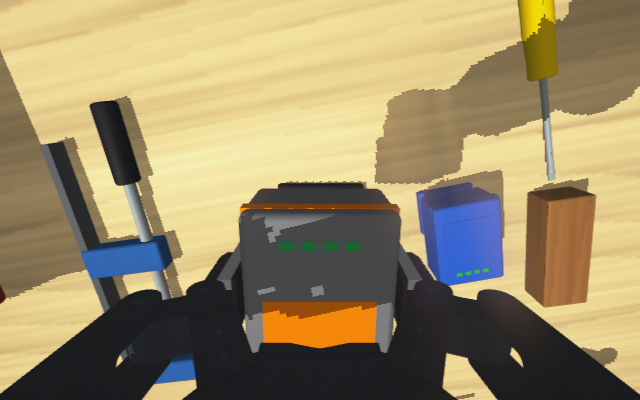

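```bash
python3 - <<'E'
from h import *
go(F((.53675,.2507),12.4,(-.110,0,.2)),12.4,0)
E
```

```text
t 11.53 tcp [ 0.4296 -0.2226  0.202 ] F [ 0.3 -0.2 -5. ] gap 0.0593
turn deg [ -0.2    0.26 -23.18] | shift before turn cm [ 8.44 44.17  0.05] | after turn cm [-9.63 43.92  0.2 ]
```

Emit:
{"api": "play_rows", "payload": {
  "series": "0 0 0 0 0 0 -7.7;0 0 0 0 0 0 -7.7;0 0 0 0 0 0 -7.8;0 -1.07 4.88 0 0 0 0;0 -1.07 4.88 0 0 0 0;0 -1.07 4.88 0 0 0 0;0 -1.07 4.88 0 0 0 0;0 -1.07 4.88 0 0 0 0;0 -1.07 4.88 0 0 0 0;0 -1.07 4.88 0 0 0 0;0 -1.07 4.88 0 0 0 0;0 -1.07 4.88 0 0 0 0"
}}

```text
clock: 13.02
tcp_pos: [0.4267, 0.2296, 0.198]
orientation: [-0.001, -0.108, 0.994, -0.0]
wrist_force: [1.2, -0.4, -3.3]
finger_gap: 0.0594
```

Emit:
{"api": "play_rows", "payload": {
  "series": "0 0 0 2 0 0 0;0 0 0 2 0 0 0;0 0 0 2 0 0 0;0 0 0 0 0 0 0;0 0 0 0 0 0 0"
}}

```text
clock: 13.65
tcp_pos: [0.4276, 0.228, 0.1394]
orientation: [-0.0, -0.108, 0.994, -0.0]
wrist_force: [0.3, -0.6, -3.5]
finger_gap: 0.0591
```

```bash
python3 - <<'E'
from h import *
go(F((.53675,.2507),12.4,(-.110,0,.08)),12.4,0)
im=cams.read_camera('wrist')[:,:,::-1].copy(); cv2.imwrite('pics/n_w.png',im)
c=cams.get_calibration('wrist');R,p,s=tool()
for P in [(.033,-.03,-.018),(.033,.03,-.018),(.033,-.03,.0),(.033,.03,.0)]: print(proj(c,p+R@(np.array(P))))
crop(im,220,170,200,110,4,'pics/n2.png')
E
```

```text
t 13.65 tcp [0.4276 0.228  0.1394] F [ 0.3 -0.6 -3.5] gap 0.0591
turn deg [-0.01 -0.05  0.  ] | shift before turn cm [-0.15 -0.13  5.94] | after turn cm [-0.15 -0.13  5.94]
[[232.52497034 215.43718133]]
[[403.01635429 215.42977294]]
[[244.07594296 201.15732355]]
[[391.74990651 201.15642619]]
```

View pics/n_w.png

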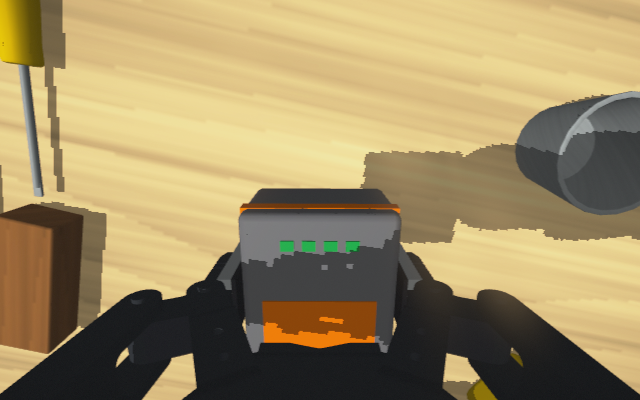

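View pics/n2.png

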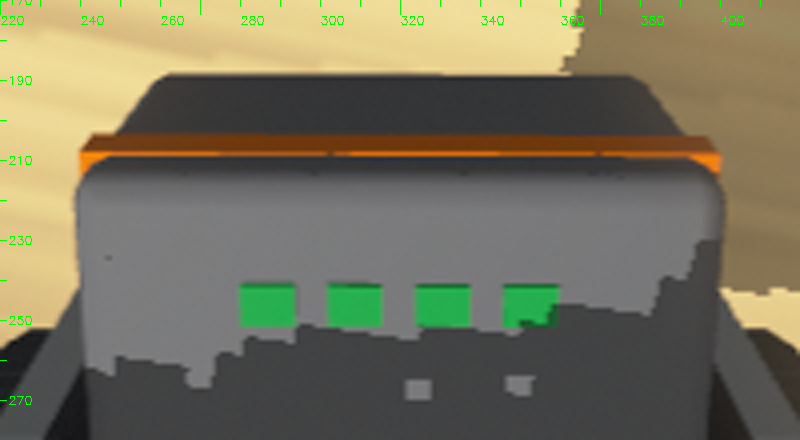

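```bash
python3 - <<'E'
from h import *
c=cams.get_calibration('wrist');R,p,s=tool()
q=(.5383,-.2424,-10.75)
pk=np.array([0.5146,-0.2376,.0672]);Rk=rot_for(-10.75)
for xb in (-.0545,):
  for z in (.08,.078,.075,.062):
    P=[F(q,q[2],(xb,y,z)) for y in (-.03,.03)]
    print(z,proj(c,np.array([p+R@(Rk.T@(a-pk)) for a in P])).round(1).tolist())
im=cv2.imread('pics/k_w.png'); crop(im,220,170,200,110,4,'pics/k2.png')
print(R.T@(-KRt(c)[1].T@KRt(c)[2]-p))
E
```

```text
0.08 [[235.9, 217.8], [398.1, 217.8]]
0.078 [[237.3, 216.0], [396.9, 216.0]]
0.075 [[239.2, 213.5], [395.0, 213.5]]
0.062 [[246.5, 203.8], [388.0, 203.8]]
[ 0.0691378   0.00036156 -0.12432619]
```

View pics/k2.png

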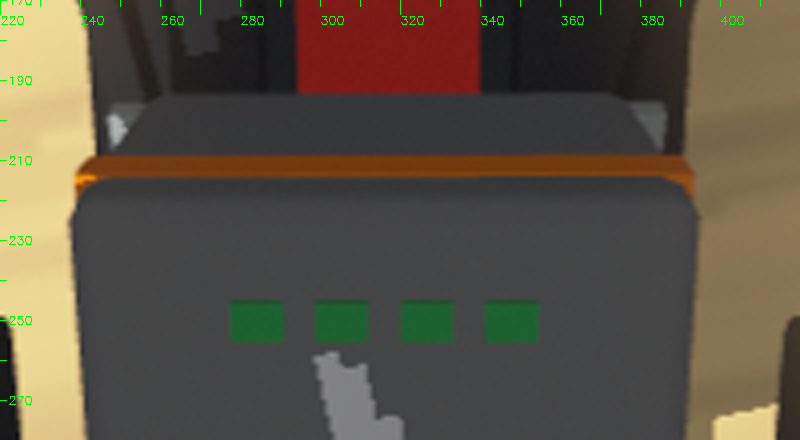

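Emit:
{"api": "play_rows", "payload": {
  "series": "0 -0.05 -0.07 2.5 0 0 0;0 -0.05 -0.06 2.5 0 0 0;0 0 0 1.5 0 0 0;0 0 0 0.5 0 0 0;0 0 0 0 0 0 0"
}}

```text
clock: 14.32
tcp_pos: [0.4293, 0.2271, 0.0698]
orientation: [0.0, -0.108, 0.994, -0.0]
wrist_force: [0.1, -0.4, -4.7]
finger_gap: 0.0594
```

```bash
python3 - <<'E'
from h import *
go(F((.53675,.2507),12.4,(-.107,0,.066)),12.4,0)
im=cams.read_camera('wrist')[:,:,::-1].copy(); cv2.imwrite('pics/o_w.png',im)
im=cams.read_camera('scene')[:,:,::-1].copy(); crop(im,335,130,100,90,7,'pics/o_s.png')
E
```

```text
t 14.32 tcp [0.4293 0.2271 0.0698] F [ 0.1 -0.4 -4.7] gap 0.0594
turn deg [-0.    0.02  0.  ] | shift before turn cm [-0.3  -0.01  0.38] | after turn cm [-0.3  -0.01  0.38]
```

View pics/o_w.png

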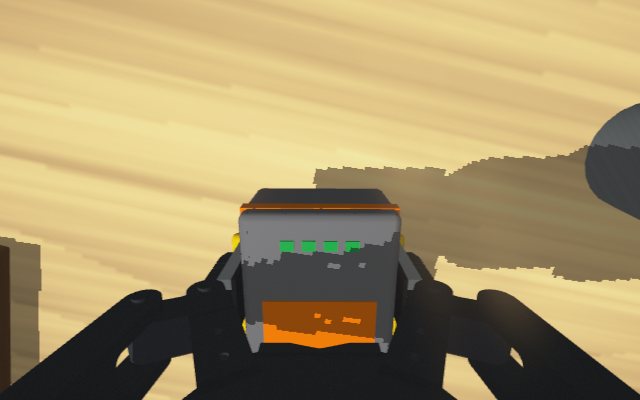

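View pics/o_s.png

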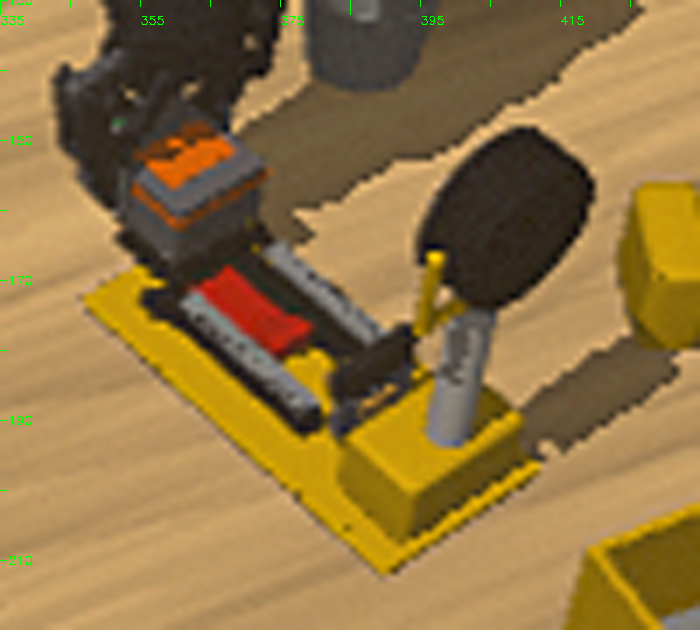

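Emit:
{"api": "play_rows", "payload": {
  "series": "0 0 0 0.2 0 0 0;0 0 0 0.15 0 0 0;0 0 0 0 0 0 0"
}}

```text
clock: 14.8
tcp_pos: [0.4289, 0.227, 0.0659]
orientation: [-0.0, -0.108, 0.994, -0.0]
wrist_force: [-0.8, 0.8, -3.8]
finger_gap: 0.0594
```

Emit:
{"api": "play_rows", "payload": {
  "series": "0 -0.8 0 0 0 0 0;0 -0.8 0 0 0 0 0;0 -0.8 0 0 0 0 0;0 0 0 0 0 0 0"
}}

```text
clock: 15.3
tcp_pos: [0.4533, 0.2323, 0.0658]
orientation: [0.0, -0.108, 0.994, -0.0]
wrist_force: [-1.6, 0.1, -4.3]
finger_gap: 0.0597
```

```bash
cat >> h.py <<'E'
def lam():
    R,p,s=tool(); y=np.radians(12.4); d=p[:2]-np.array([.53675,.2507]); f=s['wrist_force']
    C,S=np.cos(y),np.sin(y)
    print('t',round(s['clock'],2),'TCP lamp mm',(np.array([C*d[0]+S*d[1],-S*d[0]+C*d[1],p[2]])*1000).round(1),'F lamp',np.round([C*f[0]+S*f[1],-S*f[0]+C*f[1],f[2]],1),'M',s['ft_torque'].round(2),'gap',round(s['finger_gap'],4))
E
python3 -c "
from h import *
lam()"
```

```text
t 15.3 TCP lamp mm [-85.5  -0.1  65.8] F lamp [-1.6  0.4 -4.3] M [-0.01  0.06 -0.01] gap 0.0597
```

Emit:
{"api": "play_rows", "payload": {
  "series": "0 -0.5 0 0 0 0 0;0 -0.5 0 0 0 0 0;0 -0.5 0 0 0 0 0"
}}

```text
clock: 15.68
tcp_pos: [0.4673, 0.2354, 0.0659]
orientation: [-0.0, -0.108, 0.994, -0.0]
wrist_force: [0.5, 0.2, -4.2]
finger_gap: 0.0592
```

Emit:
{"api": "play_rows", "payload": {
  "series": "0 -0.5 0 0 0 0 0;0 -0.5 0 0 0 0 0"
}}

```text
clock: 15.92
tcp_pos: [0.477, 0.2376, 0.0659]
orientation: [-0.0, -0.108, 0.994, -0.0]
wrist_force: [-0.2, 0.2, -3.3]
finger_gap: 0.0594
```

```bash
python3 -c "
from h import *
lam()
im=cams.read_camera('scene')[:,:,::-1].copy(); crop(im,335,130,100,90,7,'pics/p_s.png')"
```

```text
t 15.93 TCP lamp mm [-61.2  -0.   65.9] F lamp [-0.1  0.2 -3.3] M [0.01 0.26 0.03] gap 0.0594
```

View pics/p_s.png

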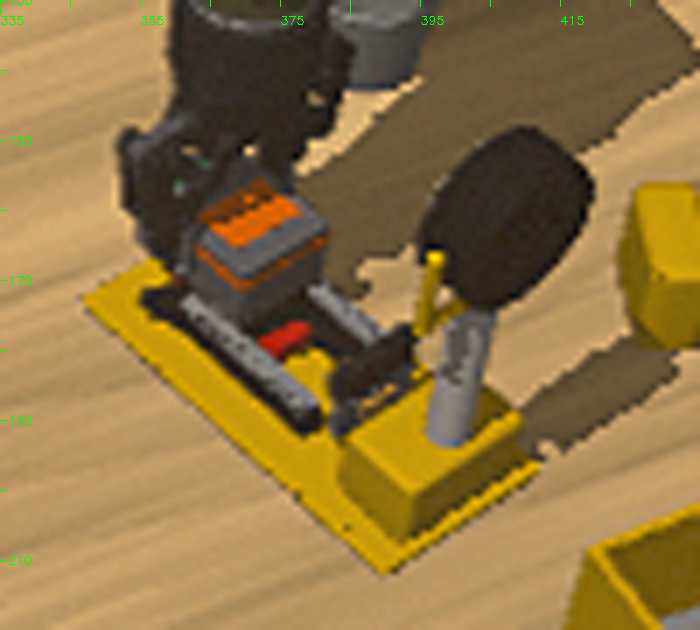

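Emit:
{"api": "play_rows", "payload": {
  "series": "0 -0.5 0 0 0 0 0;0 -0.5 0 0 0 0 0"
}}

```text
clock: 16.23
tcp_pos: [0.4868, 0.2397, 0.066]
orientation: [-0.0, -0.108, 0.994, -0.0]
wrist_force: [-0.9, 0.4, -5.7]
finger_gap: 0.0595
```

Emit:
{"api": "play_rows", "payload": {
  "series": "0 -0.5 0 0 0 0 0;0 -0.5 0 0 0 0 0"
}}

```text
clock: 16.48
tcp_pos: [0.4968, 0.2419, 0.066]
orientation: [0.0, -0.108, 0.994, -0.0]
wrist_force: [-0.5, -0.7, -5.3]
finger_gap: 0.0596
```

Emit:
{"api": "play_rows", "payload": {
  "series": "0 -0.5 0 0 0 0 0;0 -0.5 0 0 0 0 0"
}}

```text
clock: 16.73
tcp_pos: [0.5065, 0.244, 0.066]
orientation: [-0.0, -0.108, 0.994, -0.0]
wrist_force: [-1.6, -0.3, -4.4]
finger_gap: 0.0594
```

```bash
python3 -c "
from h import *
lam()"
```

```text
t 16.73 TCP lamp mm [-31.  -0.  66.] F lamp [-1.6  0.  -4.4] M [-0.04  0.16 -0.03] gap 0.0594
```

Emit:
{"api": "play_rows", "payload": {
  "series": "0 -0.4 0 0 0 0 0;0 -0.4 0 0 0 0 0;0 -0.4 0 0 0 0 0;0 0 0 0 0 0 0"
}}

```text
clock: 17.23
tcp_pos: [0.5185, 0.2467, 0.066]
orientation: [0.0, -0.108, 0.994, -0.0]
wrist_force: [0.8, 0.8, -5.7]
finger_gap: 0.0595
```

Emit:
{"api": "play_rows", "payload": {
  "series": "0 -0.3 0 0 0 0 0;0 -0.3 0 0 0 0 0;0 0 0 0 0 0 0"
}}

```text
clock: 17.6
tcp_pos: [0.5227, 0.2476, 0.0657]
orientation: [-0.001, -0.108, 0.994, -0.0]
wrist_force: [-4.4, -1.3, -1.3]
finger_gap: 0.0593
```

```bash
python3 -c "
from h import *
lam()
im=cams.read_camera('wrist')[:,:,::-1].copy(); cv2.imwrite('pics/q_w.png',im)"
```

```text
t 17.6 TCP lamp mm [-14.4   0.   65.7] F lamp [-4.5 -0.3 -1.3] M [-0.22  1.05  0.06] gap 0.0593
```

View pics/q_w.png

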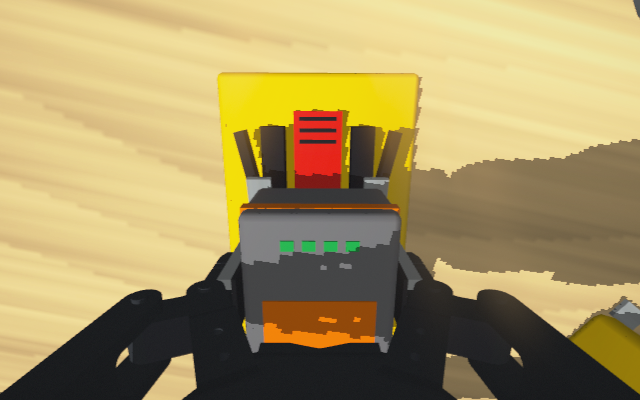

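Emit:
{"api": "play_rows", "payload": {
  "series": "0 -0.3 0 0 0 0 0;0 -0.3 0 0 0 0 0;0 0 0 0 0 0 0"
}}

```text
clock: 18.02
tcp_pos: [0.5283, 0.2488, 0.0655]
orientation: [-0.001, -0.108, 0.994, -0.0]
wrist_force: [-4.9, -0.7, -1.2]
finger_gap: 0.0592
```

```bash
python3 -c "
from h import *
lam()"
```

```text
t 18.02 TCP lamp mm [-8.7  0.  65.5] F lamp [-4.9  0.4 -1.2] M [-0.31  1.22 -0.05] gap 0.0592
```

Emit:
{"api": "play_rows", "payload": {
  "series": "0 -0.2 0 0 0 0 0;0 -0.2 0 0 0 0 0;0 0 0 0 0 0 0"
}}

```text
clock: 18.4
tcp_pos: [0.5318, 0.2496, 0.0655]
orientation: [-0.002, -0.108, 0.994, -0.0]
wrist_force: [-7.0, -1.7, -2.0]
finger_gap: 0.0593
```

Emit:
{"api": "play_rows", "payload": {
  "series": "0 -0.15 0 0 0 0 0;0 0 0 0 0 0 0"
}}

```text
clock: 18.65
tcp_pos: [0.5331, 0.2499, 0.0654]
orientation: [-0.002, -0.108, 0.994, -0.0]
wrist_force: [-7.0, -1.8, -0.0]
finger_gap: 0.0591
```

```bash
python3 -c "
from h import *
lam()
im=cams.read_camera('wrist')[:,:,::-1].copy(); cv2.imwrite('pics/r_w.png',im); crop(im,240,90,160,120,5,'pics/r2.png')"
```

```text
t 18.65 TCP lamp mm [-3.8  0.  65.4] F lamp [-7.2 -0.2 -0. ] M [-0.3   1.45 -0.03] gap 0.0591
```

View pics/r2.png

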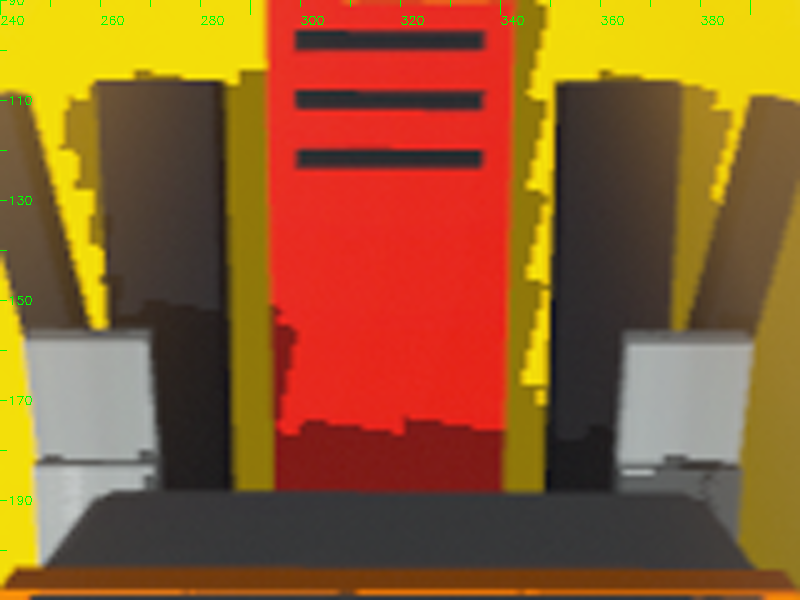

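Emit:
{"api": "play_rows", "payload": {
  "series": "0 -0.15 0 0 0 0 0;0 0 0 0 0 0 0"
}}

```text
clock: 18.95
tcp_pos: [0.5344, 0.2502, 0.0654]
orientation: [-0.002, -0.108, 0.994, -0.0]
wrist_force: [-7.8, -1.3, -0.8]
finger_gap: 0.059
```

Emit:
{"api": "play_rows", "payload": {
  "series": "0 -0.1 0 0 0 0 0;0 0 0 0 0 0 0"
}}

```text
clock: 19.2
tcp_pos: [0.5354, 0.2504, 0.0652]
orientation: [-0.002, -0.108, 0.994, -0.0]
wrist_force: [-6.4, -1.5, -1.7]
finger_gap: 0.0592
```

Emit:
{"api": "play_rows", "payload": {
  "series": "0 -0.1 0 0 0 0 0;0 0 0 0 0 0 0"
}}

```text
clock: 19.45
tcp_pos: [0.536, 0.2505, 0.065]
orientation: [-0.002, -0.108, 0.994, -0.0]
wrist_force: [-6.3, -1.6, -2.8]
finger_gap: 0.0595
```

```bash
python3 -c "
from h import *
lam()
im=cams.read_camera('wrist')[:,:,::-1].copy(); cv2.imwrite('pics/s_w.png',im); crop(im,240,70,160,120,5,'pics/s2.png')"
```

```text
t 19.45 TCP lamp mm [-0.8  0.  65. ] F lamp [-6.5 -0.2 -2.8] M [-0.36  1.55  0.01] gap 0.0595
```

View pics/s2.png

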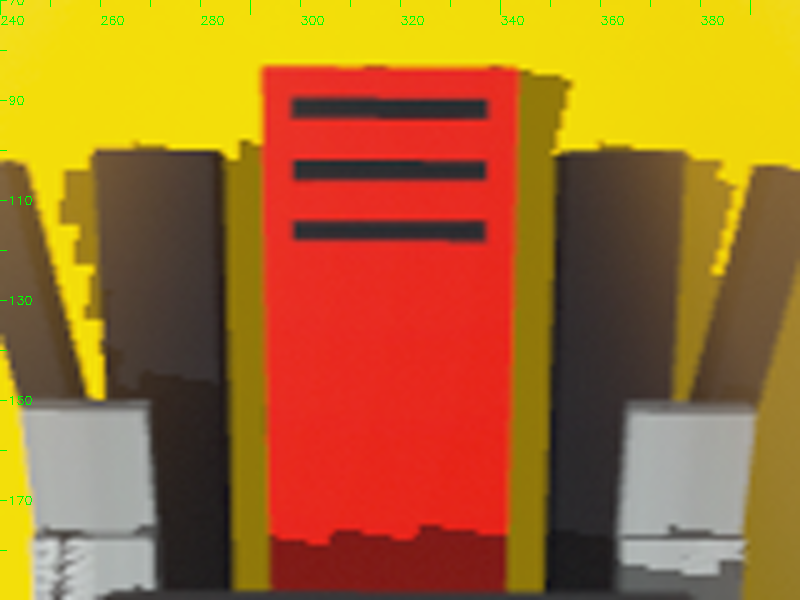

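```bash
python3 -c "
from h import *
lam()
im=cv2.imread('pics/r_w.png'); crop(im,240,70,160,120,5,'pics/r3.png')
c=cams.get_calibration('wrist')
for z in (.019,.016,.013): print(z,proj(c,[F((.53675,.2507),12.4,(-.0823,y,z)) for y in (-.013,.013)]).round(1).tolist())
print(proj(c,[F((.53675,.2507),12.4,(-.075,y,.02)) for y in (-.0125,.0125)]).round(1).tolist())
"
```

```text
t 19.5 TCP lamp mm [-0.8  0.  65. ] F lamp [-7.7  0.1 -2.2] M [-0.29  1.56 -0.01] gap 0.0594
0.019 [[292.5, 83.8], [344.0, 83.9]]
0.016 [[293.0, 84.3], [343.5, 84.3]]
0.013 [[293.4, 84.8], [343.1, 84.8]]
[[293.6, 98.9], [342.8, 98.9]]
```

View pics/r3.png

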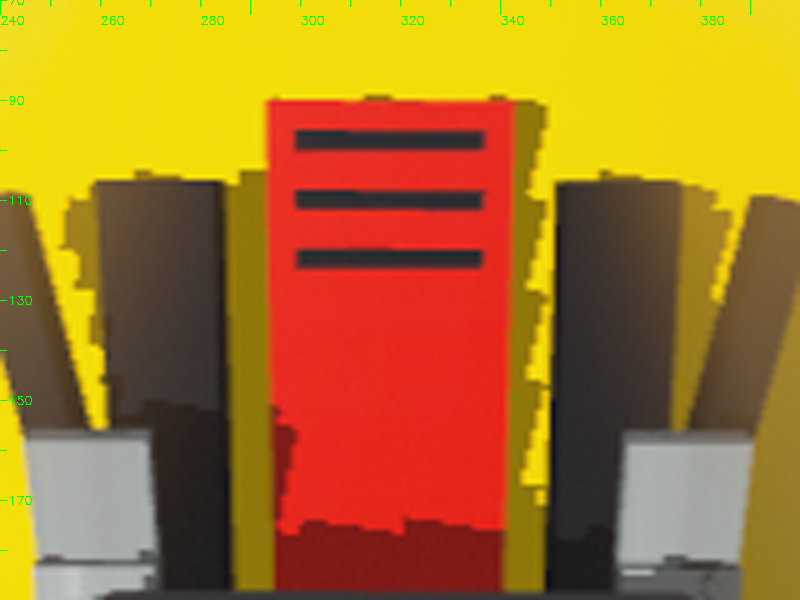

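The tongue's shadow has widened back to its resting width and the tongue's end matches z = 19 mm, so the catch has sprung up. I ease off the push and check.

Emit:
{"api": "play_rows", "payload": {
  "series": "0 0.15 0 0 0 0 0;0 0 0 0 0 0 0"
}}

```text
clock: 19.75
tcp_pos: [0.5354, 0.2504, 0.0651]
orientation: [-0.002, -0.108, 0.994, -0.0]
wrist_force: [-4.5, -1.2, -6.5]
finger_gap: 0.0596
```

```bash
python3 -c "
from h import *
lam()
im=cams.read_camera('wrist')[:,:,::-1].copy(); cv2.imwrite('pics/t_w.png',im); crop(im,240,70,160,120,5,'pics/t2.png')"
```

```text
t 19.75 TCP lamp mm [-1.4  0.  65.1] F lamp [-4.6 -0.2 -6.5] M [-0.25  1.28 -0.  ] gap 0.0596
```

View pics/t2.png

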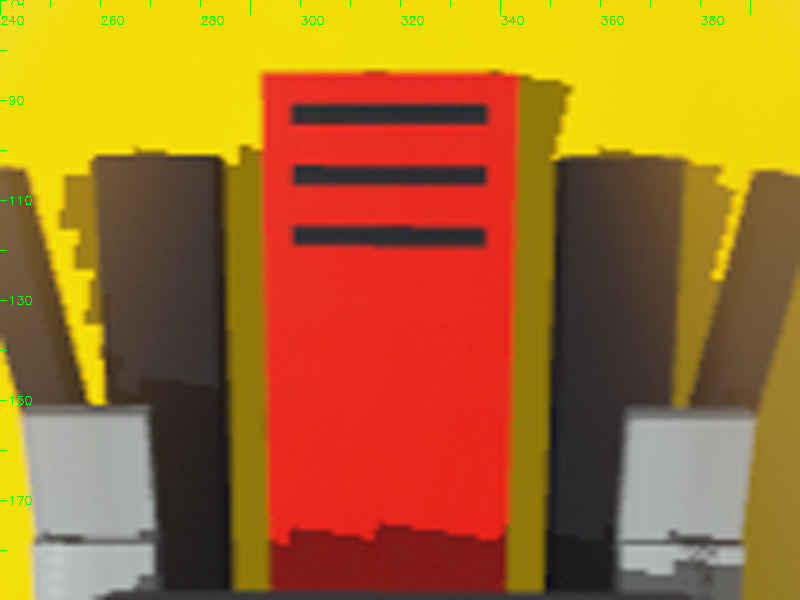

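Emit:
{"api": "play_rows", "payload": {
  "series": "0 0.1 0 0.05 0 0 0;0 0 0 0 0 0 0;0 0 0 0 0 0 0"
}}

```text
clock: 20.18
tcp_pos: [0.5353, 0.2504, 0.0651]
orientation: [-0.001, -0.108, 0.994, -0.0]
wrist_force: [-5.9, -1.2, -5.7]
finger_gap: 0.0592
```

```bash
python3 -c "
from h import *
lam()"
```

```text
t 20.18 TCP lamp mm [-1.5 -0.  65.1] F lamp [-6.   0.1 -5.7] M [-0.24  1.2   0.01] gap 0.0592
```

Emit:
{"api": "play_rows", "payload": {
  "series": "80 0 0 0 0 0 0;100 0 0 0 0 0 0;100 0 0 0 0 0 0;100 0 0 0 0 0 0;100 0 0 -1 0 0 0;100 0 0 -2 0 0 0;100 0 0 -3 0 0 0;100 2 0 -2 0 0 0;100 3 0 -2 0 0 0;100 3 0 -3 0 0 0;100 0 0 -3 0 0 0;100 0 0 0 0 0 0"
}}

```text
clock: 21.68
tcp_pos: [0.4592, 0.2339, 0.229]
orientation: [0.003, -0.108, 0.994, 0.001]
wrist_force: [1.3, 0.0, -0.1]
finger_gap: 0.0855
```

```bash
python3 -c "
from h import *
import pickle
lam()
c=cams.get_calibration('wrist');im=cams.read_camera('wrist')[:,:,::-1].copy(); cv2.imwrite('pics/u_w.png',im); pickle.dump(c,open('u_w.pkl','wb'))
crop(im,260,100,130,110,6,'pics/u2.png')
im=cams.read_camera('scene')[:,:,::-1].copy();cv2.imwrite('pics/u_s0.png',im); crop(im,335,130,100,90,7,'pics/u_s.png')
q=(.53675,.2507)
for P in [(-.0823,-.013,.019),(-.0823,.013,.019),(-.0823,.013,.013),(-.0345,-.03,.08),(-.0345,.03,.08),(.0455,0,.08)]: print(proj(c,F(q,12.4,P)).round(1))"
```

```text
t 21.68 TCP lamp mm [-79.4   0.3 229. ] F lamp [ 1.3 -0.3 -0.1] M [-0.02  0.02 -0.03] gap 0.0855
[[305.9 172. ]]
[[330.4 172. ]]
[[330.2 170.9]]
[[285.5 236.1]]
[[350.6 236. ]]
[[318.1 310.9]]
```

View pics/u_w.png

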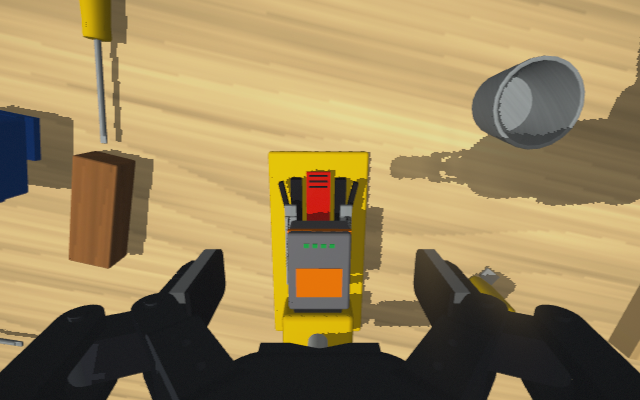

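View pics/u2.png

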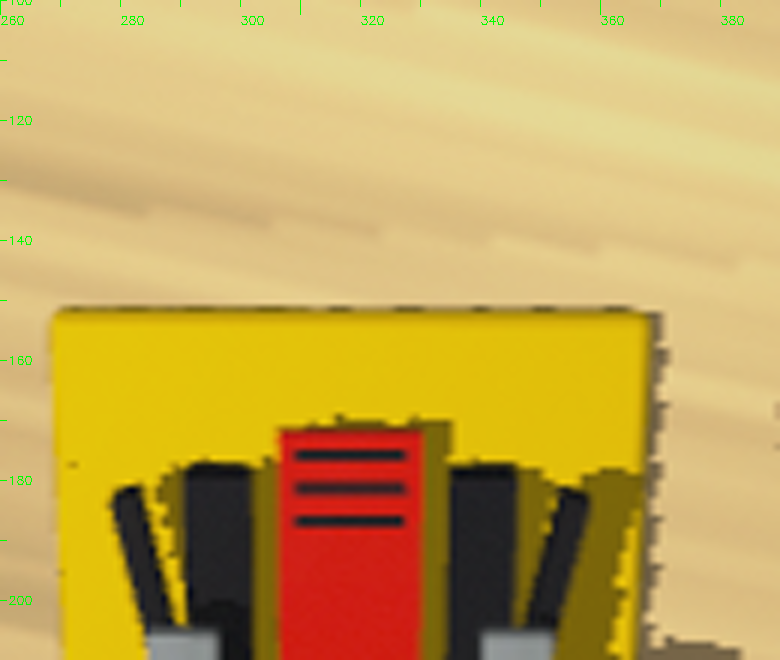

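View pics/u_s0.png

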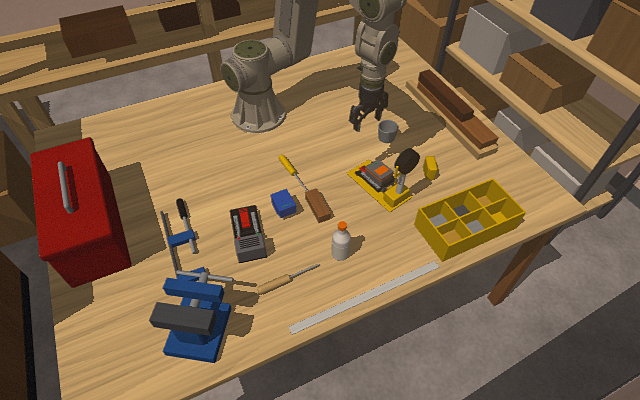

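The battery sits in the lamp's rails. Its rear top edge is near row 236 and its front edge near row 310, as predicted for a seat 5.5 mm deep. The red catch (end at row 171) is back up with its full shadow, and the other objects look unchanged. Handing in.

Emit:
{"api": "play_rows", "payload": {
  "series": "100 0 0 0 0 0 0;100 0 0 0 0 0 0"
}}

```text
clock: 22.02
tcp_pos: [0.4575, 0.2332, 0.2245]
orientation: [-0.001, -0.108, 0.994, -0.0]
wrist_force: [-0.4, 0.4, -0.1]
finger_gap: 0.0854
```

```bash
python3 -c "
from h import *
a=cv2.imread('pics/a_scene.png').astype(int);b=cv2.imread('pics/u_s0.png').astype(int)
d=(abs(a-b).max(2)>60).astype('uint8'); n,l,st,ce=cv2.connectedComponentsWithStats(d)
print([st[i].tolist() for i in range(1,n) if st[i,4]>25])
lam(); print(workorder.hand_in())"
```

```text
[[351, 0, 28, 7, 107], [407, 0, 12, 6, 42], [414, 7, 13, 9, 46], [285, 12, 32, 12, 166], [247, 17, 28, 17, 239], [357, 21, 8, 10, 36], [364, 24, 66, 39, 783], [247, 33, 11, 7, 32], [268, 38, 12, 19, 106], [270, 41, 96, 54, 1619], [303, 56, 155, 124, 5048], [223, 64, 14, 28, 123], [284, 107, 14, 14, 97], [375, 180, 8, 9, 35], [234, 208, 19, 21, 203], [261, 214, 9, 21, 101], [237, 222, 21, 14, 46]]
t 22.02 TCP lamp mm [-8.120e+01 -1.000e-01  2.245e+02] F lamp [-0.3  0.4 -0.1] M [-0.03  0.    0.03] gap 0.0854
the job is handed in; nothing more can be done
None
```

The battery is now in the lamp, clicked in behind its catch and let go. I handed the job in at about 22 s of the 67 s allowed.

- **Removing it:** I pressed the charger's catch with about 3 N, and the plunger pushed the battery about 14 mm out. I gripped it at 50 N, drew it off the rails without resistance and lifted it clear.
- **Inserting it:** I slid it into the lamp in small steps; the largest force I read along the rails was about 8 N. The lamp's latch sits about 5.5 mm deeper than the middle setting.

**Last checks:**
- **Catch:** when I eased off the push, the battery moved back about 0.6 mm and then stayed put. After release, the red catch was back at its rest position in the wrist picture, judged from its end and shadow; I did not read the joint itself.
- **Seating:** the battery's edges matched the predicted seated position to within about a pixel.
- **Robot:** it was clear of everything, with wrist force near zero.
- **Surroundings:** comparing the scene picture before and after showed changes only at the arm and its shadow, the charger and the lamp.

No check failed or disagreed. As the gripper closed there was a brief vertical force of about 6 N, which I relieved before drawing the battery out.

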